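Set the air bleed valve of the cylinder-head test bench

TASK

First slide the black grip of the throttle along its track until it is level with the brass pointer clip, and leave it there. Then use the crank handle of the valve hand wheel to screw the valve shut (clockwise seen from above) until it comes up against its stop, and back it off exactly two full turns. Finish with the crank handle still held in the gripper at that setting; do not disturb the bottle, the tin or the hammer.

Things in the scene. Friction and masses are not known exactly. Their poses are not given: they have to be found in the camera images.
- slide (a joint): position of the throttle's black slide grip along its track, m: 0 at one end, 0.140 at the other, growing along the +y axis of pointer. It stays where left; moving it takes about 2 N plus a little drag.
- slide_grip (a point): centre of the throttle's slide grip: an upright black plastic block 28 mm (across the track) x 20 mm (along the track) x 48 mm high with a fine white line across its top; its underside is 20.5 mm above the bench and its top 68.5 mm. The aluminium track beneath it is 50 mm wide, 200 mm long and 20 mm high, fixed to the bench, with a low brass pipe elbow at each end. The point's y axis runs along the track, z up.
- pointer: brass pointer clip fixed beside the track on its +x side, 18 mm wide along the track, 21 mm high. Its origin is NOT in the clip but level with it on the track's centre line at bench height: the slide grip's centre belongs straight above the origin. Its y axis runs along the track, its x axis points from the track to the clip (clip body 32 to 48 mm from the centre line, its tip at 21 mm).
- valve (a joint): opening of the valve, rad, counted over several turns: 0 is shut against the stop, growing as the wheel turns anticlockwise seen from above; one turn is 6.283, two turns 12.566; it goes on to 20.5. It stays where left; the handle needs about 2 to 3 N to turn.
- wheel_hub (a point): centre of the valve's dark steel hand wheel, on its vertical axis at the height of the middle of the rim, 95 mm above the bench. Rim circle radius 50 mm (centre line), rim bar 12 mm thick, three spokes; the wheel stands on a brass valve body on a 100 mm square steel foot and does not rise or sink as it turns.
- crank_handle: the black upright crank handle on the rim of the hand wheel, round, 21 mm in diameter and 50 mm tall; its origin is at its centre, 50 mm from the wheel axis and 37 mm above the middle of the rim (132 mm above the bench). It spins freely on its own pin, so it can be gripped firmly and led round in a circle without turning the gripper. Nothing on the wheel stands higher than the rim but this handle, except the hub nut (8 mm above the middle of the rim).
- bottle: bystander: clear water bottle with a white cap, 64 mm in diameter, 190 mm tall; origin at the centre of its underside.
- tin: bystander: open steel tin, 84 mm across the rim, 85 mm tall; origin at the centre of its underside.
- hammer: bystander: wooden-handled hammer lying on the bench beyond the work, roughly square to the robot's forward direction, under 40 mm high.
Things that resemble listed ones, but are neither listed nor needed, are in the scene too. What is shaped like the part that bears valve but purple or turquoise is not meant.

How it is judged:
By the outcome, as a careful person would: the job done as asked, in the order asked, and still so for the second after the job is handed in, while the arm keeps its last pose, push and grip.
It also fails if it takes over 72 s, if anything falls off the work surface, if the arm or the gripper's body presses on something with over 40 N, if the wrist force passes 120 N, or if a joint passes its speed limit or range.

ROBOT

A 6-joint arm with a two-finger parallel gripper is mounted at the origin on the work surface. World frame = base frame: x ahead of the robot, y to its left, z up, the work surface at z = 0. Lengths are in m, angles in degrees, forces in N, time in s.
With the tool pointing down it reaches from about 0.4 to 0.825 m from the base axis. Payload 7 kg.
Tool frame: the origin (TCP) lies on the centre line of the jaws, within the pads' length; the fingertips stand 14 mm ahead of it and the grasp point (between the pads) lies 5 mm behind it; z points along the fingers, y is the line along which they close (so a half turn about z gives the same grasp; the last joint's range is limited). The gripper opens to 88 mm and grips with 3 to 60 N. Pads are 19 mm wide; open, the fingers measure 130 mm over their backs; the gripper's body (78 mm by 193 mm) begins 47 mm behind the grasp point.
Start: joints at [-51.79, 20.546, 0.682, 0, -70.136, -16.507], TCP at [0.25, -0.627, 0.214] pointing down, gripper open.
Joint ranges: [-176.03, 176.03], [-82.01, 121.73], [-58.28, 71.71], [-173.87, 95.51], [-174.79, -0.11], [-173.66, 173.66]. Speed limits (degrees/s): [136.94, 136.94, 172.46, 180, 180, 180].

INTERFACE

Orientations are given as [roll, pitch, yaw] about the fixed x, y, z axes, in that order (R = Rz(yaw) Ry(pitch) Rx(roll)).
In Python, from plant import r gives the robot as it stands.
- The arm moves only by the tool send_rows, never from a script. Its argument "steps" is a list of rows, each an object with "dp": the shift along the tool's x, y, z in mm, a list of three; "roll": the turn about the tool's z in rad; "jaw": the opening in per cent of the stroke, from 0 (shut) to 100 (fully open). In form: [{"dp": [tx, ty, tz], "roll": roll, "jaw": jaw}, ...]. A call has 1 to 5 rows; each row is the pose to reach, as a shift and turn from the pose commanded when the call began, along the tool's axes at that moment; what a row does not reach only later rows make up. A row lasts 1/8 s, in which the tool goes at most 62.5 mm and 10.7 degrees, less where a joint would pass 70% of its speed; a pose out of reach is approached as far as the arm can. A call with a gripper value outside its range is refused whole. The fingers move at their own pace and stop on an object; "newtons" is the grip in N (left out, the last holds). Time passes only in rows, so rows that repeat a pose let the fingers close. It gives the time, the measured TCP pose, the force, the opening and the grip force at its end, in the units of the state.
- r.get_state(): the state, without advancing time (a new reading comes with each control period).
- r.capture(name): name is "side" or "top" or "wrist"; returns a dict with "image" (480x640x3 uint8, blue, green, red), "K" (3x3 intrinsics, pixels), "dist" ([k1, k2, p1, p2, k3] as OpenCV has them; the pictures are not rectified), "rvec" (rotation vector, rad) and "tvec" (3), from world to camera coordinates, as OpenCV has them. Camera axes: x right, y down, z forward; pixel columns grow to the right and rows downward; lengths in m; the calibration is good to about 2 mm. A picture is of the moment at which its call begins. There is no depth.
- r.close_job(): hands the job in; it is judged then, once.
The state is a dict: "time_s": time; "joints": joint angles; "qd": joint speeds; "joint_torque": joint torques, N m; "tcp_pos": TCP position; "eef_rot": TCP orientation; "contact_force": force on the tool from outside, world axes, zero at the start; "moment": the same for the moment, N m; "gripper_width": finger opening in m; "gripper_force": force on a finger pad.
Only numpy, scipy, OpenCV 4.12 (cv2) and the standard library are available. Lean on these libraries where they do the work, as an engineer would, in place of code of your own. Each camera call takes 0.05 s, during which the arm holds its last target. There are 200 camera calls.

## Working session

There is one attempt and no reset: what is moved stays moved. The work goes in short steps, Python scripts to look and compute and a tool call to move; the robot and the scene stay as the last step left them, time stands still between calls to the robot, and variables do not carry over. Pictures are saved under pics/ and viewed, at most 10 in all, crops included, and the job is handed in when it is done.

Besides the shell and the picture viewer there is one more tool, called after "Emit:" by a JSON object that holds its "op" and its "data", one argument or row to a line. send_rows: Moves the arm, as the interface text tells. Its arguments: {"type":"object","properties":{"steps":{"type":"array","items":{"type":"object","properties":{"dp":{"type":"array","items":{"type":"number"}},"roll":{"type":"number"},"jaw":{"type":"number"}}}},"newtons":{"type":"number"}},"required":["steps"]}

```bash
mkdir -p pics; ls
python3 - <<'E'
from plant import r
import cv2,pickle
d={}
for n in("side","top","wrist"):
    c=r.capture(n);d[n]=c;cv2.imwrite(f"pics/{n}0.png",c["image"])
pickle.dump(d,open("cap0.pkl","wb"))
s=r.get_state();print({k:s[k] for k in("time_s","tcp_pos","eef_rot","contact_force","gripper_width")})
E
```

```text
pics
{'time_s': 0.15, 'tcp_pos': array([ 0.24941786, -0.62681558,  0.21356078]), 'eef_rot': array([ 1.79928860e+02, -9.26703643e-03, -1.58301193e+02]), 'contact_force': array([ 0.12295969,  0.70980958, -0.52995817]), 'gripper_width': 0.08785506636447728}
```

View pics/top0.png

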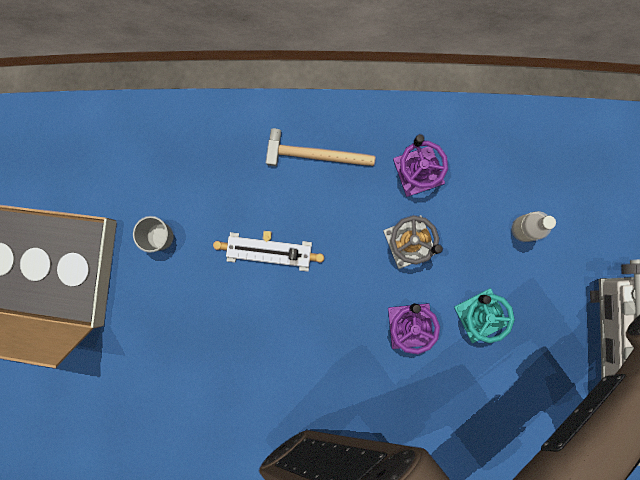

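View pics/side0.png

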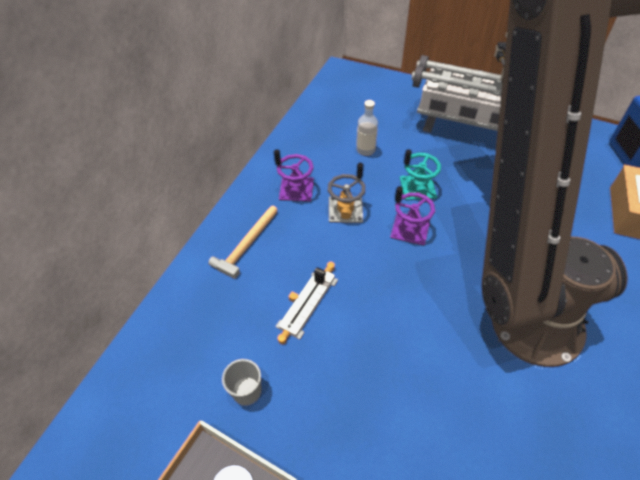

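The top view shows the throttle at about (270,250) with its grip at (293,254) and the clip at (267,236). The steel wheel is at (412,240) with its handle at (437,249). Lookalikes are purple wheels at (422,165) and (415,328) and a turquoise one at (487,317). I choose the dark steel wheel on the brass body and check it in a crop.

```bash
cat > h.py <<'E'
import numpy as np,cv2
def ray(c,px,z):
    "world point at height z seen at pixel px"
    u=cv2.undistortPoints(np.array([[px]],float),c["K"],np.array(c["dist"]))[0,0]
    R=cv2.Rodrigues(np.array(c["rvec"]))[0];o=-R.T@np.ravel(c["tvec"]);d=R.T@np.array([*u,1])
    return o+d*(z-o[2])/d[2]
def proj(c,p):
    return cv2.projectPoints(np.array(p,float).reshape(-1,1,3),c["rvec"],c["tvec"],c["K"],np.array(c["dist"]))[0][:,0]
E
python3 - <<'E'
import pickle,cv2
from h import *
d=pickle.load(open("cap0.pkl","rb"));c=d["top"]
cv2.imwrite("pics/crop1.png",cv2.resize(c["image"][190:290,210:450],(0,0),fx=3.333,fy=3.333,interpolation=cv2.INTER_CUBIC)[:, :800])
R=cv2.Rodrigues(np.array(c["rvec"]))[0];print("cam",-R.T@np.ravel(c["tvec"]))
for n,p,z in[("grip",(293,250),.0685),("clip",(267,235),.021),("hub",(414,240),.095),("handle",(437,249),.157),("trackL",(229,247),.02),("trackR",(312,258),.02),("bottle",(549,223),.19),("tin",(152,234),.085),("ham",(273,147),.03),("hamend",(375,160),.03),("purp up",(424,166),.095),("purp lo",(416,327),.095),("turq",(489,317),.095),("box",(115,220),.1)]:print(n,ray(c,p,z).round(4))
E
```

```text
cam [0.51043041 0.00368994 1.48170152]
grip [0.565  0.1061 0.0685]
clip [0.6015 0.1725 0.021 ]
hub [ 0.5913 -0.1689  0.095 ]
handle [ 0.569  -0.2114  0.157 ]
trackL [0.5713 0.2634 0.02  ]
trackR [0.5486 0.064  0.02  ]
bottle [ 0.6274 -0.4497  0.19  ]
tin [0.5955 0.4339 0.085 ]
ham [0.8127 0.1625 0.03  ]
hamend [ 0.7847 -0.0822  0.03  ]
purp up [ 0.7609 -0.1906  0.095 ]
purp lo [ 0.3951 -0.1761  0.095 ]
turq [ 0.4193 -0.3427  0.095 ]
box [0.6257 0.5194 0.1   ]
```

View pics/crop1.png

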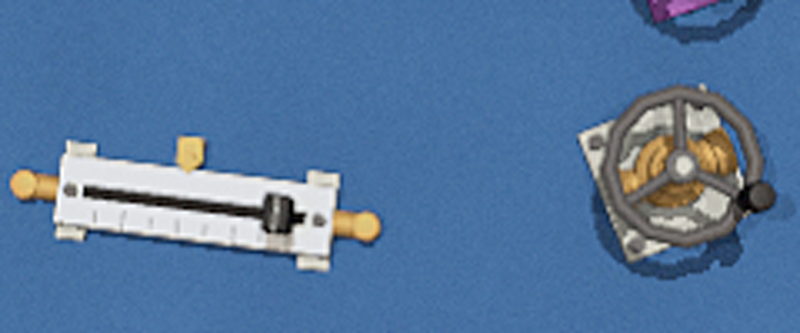

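```bash
cat >> h.py <<'E'
from scipy.spatial.transform import Rotation as Ro
def dp(s,target):
    "tool-axis shift in mm from the measured pose to a world target"
    return (Ro.from_euler("xyz",s["eef_rot"],degrees=True).inv().apply(np.array(target)-s["tcp_pos"])*1000).round(1)
E
python3 - <<'E'
import pickle
from h import *
from plant import r
c=pickle.load(open("cap0.pkl","rb"))["top"]
f=lambda x,y,z:ray(c,(210+(x+.5)/3.333-.5,190+(y+.5)/3.333-.5),z)
L=(f(66,154,.02)+f(56,226,.02))/2;Rr=(f(336,184,.02)+f(329,256,.02))/2
u=(L-Rr);print("L",L,"R",Rr,"len",np.linalg.norm(u),"w",np.linalg.norm(f(66,154,.02)-f(56,226,.02)))
u/=np.linalg.norm(u);n=np.array([u[1],-u[0],0]);m=(L+Rr)/2
print("u",u,"deg",np.degrees(np.arctan2(u[1],u[0])))
for nm,p in[("clip",f(191,140,.021)),("cliptip",f(187,172,.021)),("grip",f(279,204,.0685)),("gl",f(265,204,.0685)),("gr",f(293,204,.0685))]:
    print(nm,p.round(4),"along",(p-m)@u,"across",(p-m)@n)
hub=f(683,165,.103);ha=f(761,193,.157);print("hub",hub,"handle",ha,"r",np.linalg.norm((ha-hub)[:2]))
s=r.get_state();g=(f(279,204,.0685)-m)@u*u+m;g[2]=.2
print("above grip",g,dp(s,g))
E
```

```text
L [0.57210623 0.26602006 0.02      ] R [0.55410017 0.07028514 0.02      ] len 0.1965613914892601 w 0.052222951354504
u [0.09160531 0.99579539 0.        ] deg 84.74403379078836
clip [0.6095 0.1728 0.021 ] along 0.008869805741535503 across 0.045802728865503316
cliptip [0.5865 0.1751 0.021 ] along 0.009090829068636406 across 0.02269400922602963
grip [0.563  0.1053 0.0685] along -0.06263779105998346 across 0.005686257997672266
gl [0.5629 0.1149 0.0685] along -0.053007156925875536 across 0.004629076576956016
gr [0.5632 0.0956 0.0685] along -0.07226281221491829 across 0.006742481145118889
hub [ 0.59271535 -0.16913042  0.103     ] handle [ 0.57217942 -0.21345863  0.157     ] r 0.048854005444197234
above grip [0.55736525 0.10577818 0.2       ] [-557.   566.8   14.2]
```

Emit:
{"op": "send_rows", "data": {
  "steps": [
    {"dp": [-557,567,0],"roll": 0,"jaw": 70},
    {"dp": [-557,567,0],"roll": 0,"jaw": 70},
    {"dp": [-557,567,0],"roll": 0.16,"jaw": 70},
    {"dp": [-557,567,0],"roll": 0.32,"jaw": 70},
    {"dp": [-557,567,0],"roll": 0.47,"jaw": 70}
  ]
}}

```text
time_s: 0.78
tcp_pos: [0.3698, -0.3407, 0.2143]
eef_rot: [-180.0, 0.0, 174.8]
contact_force: [2.1, 0.4, -0.1]
gripper_width: 0.0613
gripper_force: 0.0
```

```bash
python3 -c "
from h import *
from plant import r
s=r.get_state();print(s['tcp_pos'],s['eef_rot'],s['joints'],s['gripper_width'],dp(s,[.5574,.1058,.2]))"
```

```text
[ 0.36976877 -0.34067926  0.21430278] [-1.79998056e+02  1.36388582e-02  1.74793027e+02] [-2.02315529e+01  4.16504633e+00 -2.05946418e+01 -1.82597909e-03
 -6.52266353e+01 -7.49746554e+01] 0.06133748938388533 [-146.3  461.7   14.3]
```

Emit:
{"op": "send_rows", "data": {
  "steps": [
    {"dp": [-146,462,14],"roll": 0,"jaw": 70},
    {"dp": [-146,462,14],"roll": 0,"jaw": 70},
    {"dp": [-146,462,14],"roll": 0,"jaw": 70},
    {"dp": [-146,462,14],"roll": 0,"jaw": 70},
    {"dp": [-146,462,14],"roll": 0,"jaw": 70}
  ]
}}

```text
time_s: 1.4
tcp_pos: [0.4891, -0.0517, 0.2055]
eef_rot: [180.0, 0.0, 175.1]
contact_force: [1.3, -0.7, -0.3]
gripper_width: 0.0609
gripper_force: 0.0
```

```bash
python3 -c "
from h import *
from plant import r
s=r.get_state();print(s['tcp_pos'],s['eef_rot'],dp(s,[.5574,.1058,.2]))"
```

```text
[ 0.48905181 -0.05172634  0.20545708] [1.79989522e+02 3.31567690e-02 1.75107993e+02] [-54.7 162.8   5.5]
```

Emit:
{"op": "send_rows", "data": {
  "steps": [
    {"dp": [-55,163,6],"roll": 0,"jaw": 70},
    {"dp": [-55,163,6],"roll": 0,"jaw": 70},
    {"dp": [-55,163,6],"roll": 0,"jaw": 70},
    {"dp": [-55,163,6],"roll": 0,"jaw": 70},
    {"dp": [-55,163,6],"roll": 0,"jaw": 70}
  ]
}}

```text
time_s: 2.02
tcp_pos: [0.557, 0.1038, 0.1988]
eef_rot: [-180.0, -0.1, 175.1]
contact_force: [-0.6, -0.1, -0.3]
gripper_width: 0.0613
gripper_force: 0.0
```

```bash
python3 -c "
from h import *
import pickle
from plant import r
c=r.capture('wrist');pickle.dump(c,open('cap1.pkl','wb'));s=r.get_state();print(s['tcp_pos'],s['eef_rot'],dp(s,[.5574,.1058,.2]))
cv2.imwrite('pics/w1.png',c['image'])"
```

```text
[0.55698485 0.10333229 0.19905152] [-1.79980959e+02 -3.71674915e-02  1.75073410e+02] [-0.2  2.5 -0.9]
```

View pics/w1.png

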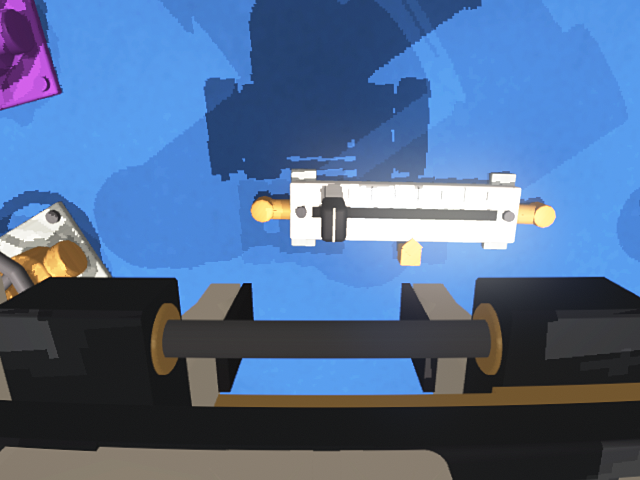

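The wrist view shows the grip at (333,218), the clip at (410,252) and the track from (291,214) to (518,215). I'll read it more finely.

```bash
python3 -c "
from h import *
import pickle
c=pickle.load(open('cap1.pkl','rb'))
cv2.imwrite('pics/w1c.png',cv2.resize(c['image'][165:275,280:440],(0,0),fx=5,fy=5,interpolation=cv2.INTER_CUBIC))
R=cv2.Rodrigues(np.array(c['rvec']))[0];print(-R.T@np.ravel(c['tvec']))"
```

```text
[0.48550723 0.10837623 0.37011761]
```

View pics/w1c.png

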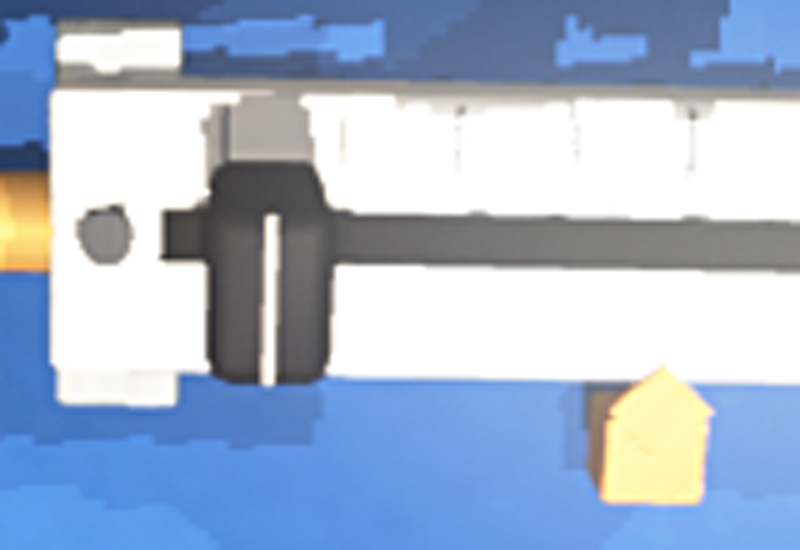

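Run:
```python
from h import *
import pickle
from plant import r
c=pickle.load(open('cap1.pkl','rb'))
f=lambda x,y,z:ray(c,(280+(x+.5)/5-.5,165+(y+.5)/5-.5),z)
A=f(52,90,.02);B=f(52,368,.02);L=(A+B)/2
C=ray(c,(519,187),.02);D=ray(c,(517,243),.02)
far=(C+D)/2;print("w",np.linalg.norm(A-B),np.linalg.norm(C-D),"len",np.linalg.norm(far-L))
u=far-L;u/=np.linalg.norm(u);n=np.array([u[1],-u[0],0]);m=(far+L)/2
print("u deg",np.degrees(np.arctan2(u[1],u[0])),"mid",m)
g=(f(272,215,.0685)+f(267,382,.0685))/2
for nm,p in[("line1",f(272,215,.0685)),("line2",f(267,382,.0685)),("grip",g),("tip",f(662,368,.021)),("base",f(653,500,.021))]:
    print(nm,p.round(4),"along",((p-m)@u).round(4),"across",((p-m)@n).round(4))
s=r.get_state();t=np.array([g[0],g[1],.05]);print(t,dp(s,t))
```

```text
w 0.0489960245147184 0.050487807150148244 len 0.20016675200987927
u deg 83.991059108504 mid [0.56334068 0.17088538 0.02      ]
line1 [0.5439 0.1094 0.0685] along -0.0632 across -0.0129
line2 [0.5695 0.1065 0.0685] along -0.0634 across 0.0129
grip [0.5567 0.1079 0.0685] along -0.0633 across -0.0
tip [0.5862 0.1758 0.021 ] along 0.0072 across 0.0222
base [0.6106 0.1734 0.021 ] along 0.0075 across 0.0467
[0.556699   0.10794563 0.05      ] [  0.6   4.6 149.1]
```

Emit:
{"op": "send_rows", "data": {
  "newtons": 15,
  "steps": [
    {"dp": [0.5,4.5,30],"roll": 0.018,"jaw": 48},
    {"dp": [0.5,4.5,80],"roll": 0.018,"jaw": 48},
    {"dp": [0.5,4.5,120],"roll": 0.018,"jaw": 48},
    {"dp": [0.5,4.5,144],"roll": 0.018,"jaw": 48},
    {"dp": [0.5,4.5,144],"roll": 0.018,"jaw": 48}
  ]
}}

```text
time_s: 2.7
tcp_pos: [0.556, 0.1067, 0.054]
eef_rot: [-179.9, -0.2, 174.0]
contact_force: [0.1, 0.0, -0.3]
gripper_width: 0.0423
gripper_force: 0.0
```

Emit:
{"op": "send_rows", "data": {
  "newtons": 15,
  "steps": [
    {"dp": [0,0,0],"roll": 0,"jaw": 15},
    {"dp": [0,0,0],"roll": 0,"jaw": 15},
    {"dp": [0,0,0],"roll": 0,"jaw": 15},
    {"dp": [0,0,0],"roll": 0,"jaw": 15},
    {"dp": [0,0,0],"roll": 0,"jaw": 15}
  ]
}}

```text
time_s: 3.32
tcp_pos: [0.5583, 0.1087, 0.0565]
eef_rot: [180.0, 0.1, 174.1]
contact_force: [-0.7, -0.1, 6.5]
gripper_width: 0.0134
gripper_force: 3.4
```

```bash
python3 -c "
from h import *
from plant import r
s=r.get_state();p=s['tcp_pos'];a=np.radians(84);u=np.array([np.cos(a),np.sin(a),0]);n=np.array([u[1],-u[0],0]);m=np.array([.56334,.17088,0])
t=m+.0073*u;t[2]=p[2];print(p,s['eef_rot'],s['gripper_width'],s['gripper_force'],s['contact_force'],(p-m)@u,(p-m)@n,dp(s,t))"
```

```text
[0.55825053 0.10872757 0.05647404] [1.79955258e+02 1.11359209e-01 1.74088541e+02] 0.013435306068896655 3.3873122557997704 [-0.7180661  -0.05086293  6.52526492] -0.06234394893986599 0.0014351066492759052 [ 1.3 69.6  0.1]
```

```bash
python3 -c "
from h import *
import pickle
from plant import r
c=r.capture('wrist');t=r.capture('top');s=r.capture('side');pickle.dump((c,t,s),open('cap2.pkl','wb'))
a=cv2.resize(c['image'][150:300,250:450],(400,300));b=cv2.resize(t['image'][200:300,205:338],(400,300))
e=cv2.resize(s['image'][240:340,250:383],(400,300))
cv2.imwrite('pics/c2.png',np.vstack([np.hstack([a,b]),np.hstack([e,cv2.resize(c['image'],(400,300))])]))
s=r.get_state();print(s['tcp_pos'],s['gripper_width'],s['gripper_force'],s['contact_force'])"
```

```text
[0.55825198 0.10873427 0.05647501] 0.013016061929715543 3.410237319767475 [-1.03529117 -0.87114371  7.13842063]
```

View pics/c2.png

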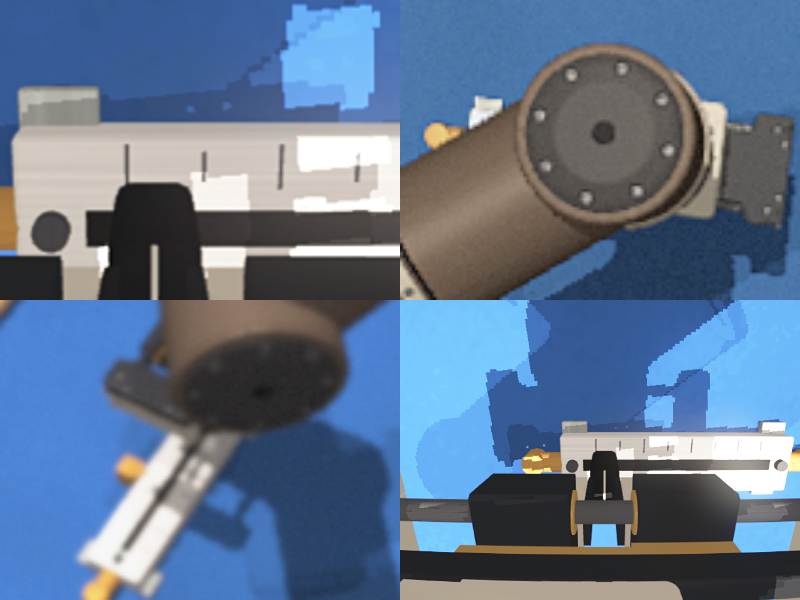

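Emit:
{"op": "send_rows", "data": {
  "newtons": 15,
  "steps": [
    {"dp": [0,0,0],"roll": 0,"jaw": 5},
    {"dp": [0,0,0],"roll": 0,"jaw": 5},
    {"dp": [0,0,0],"roll": 0,"jaw": 5}
  ]
}}

```text
time_s: 3.85
tcp_pos: [0.5584, 0.1087, 0.0565]
eef_rot: [180.0, 0.1, 174.1]
contact_force: [-1.0, -0.1, 5.9]
gripper_width: 0.0048
gripper_force: 3.2
```

```bash
python3 -c "
from h import *
import pickle
from plant import r
c=r.capture('wrist');pickle.dump(c,open('cap3.pkl','wb'))
cv2.imwrite('pics/c3.png',cv2.resize(c['image'][190:350,220:420],(800,640))[:600])
s=r.get_state();print(s['tcp_pos'],s['gripper_width'],s['gripper_force'],s['contact_force'],s['moment'])"
```

```text
[0.55836563 0.10876487 0.05648131] 0.004593197345773266 3.2541078329086304 [0.28642208 0.65281574 6.23626389] [-0.05549322  0.14630845  0.01776466]
```

View pics/c3.png

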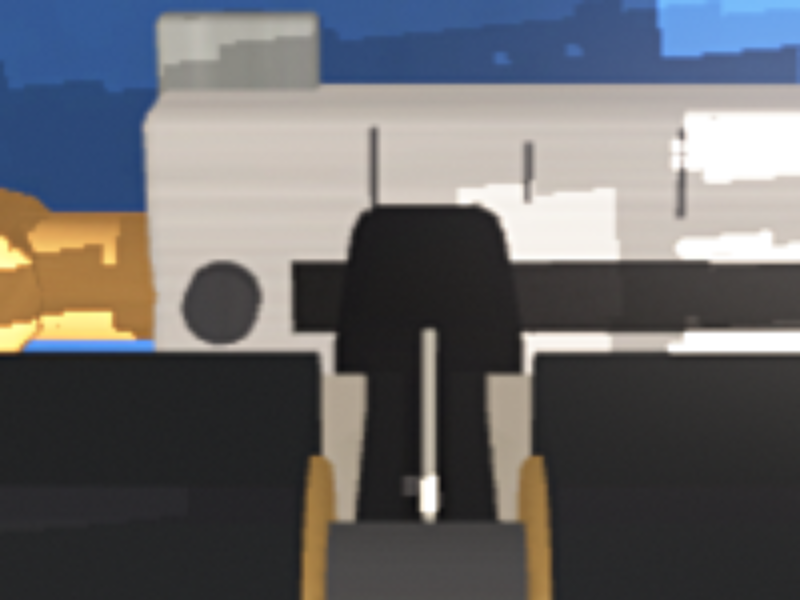

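Run:
```python
from h import *
import pickle
c1=pickle.load(open('cap1.pkl','rb'));c=pickle.load(open('cap3.pkl','rb'))
R=Ro.from_euler("xyz",[180,0,175.07],degrees=True);t1=np.array([.55698,.1033,.19905])
for p in[(250,284),(401,284),(213,284),(437,284)]:
    print(p,[ (zt,(R.inv().apply(ray(c1,p,t1[2]-zt)-t1)*1000).round(1)) for zt in(.014,0,-.02,-.04)])
R=Ro.from_euler("xyz",[180,0.1,174.1],degrees=True);t=np.array([.55837,.10876,.05648])
g=lambda p:(proj(c,[t+R.apply(np.array(q)/1000) for q in p])-[220,190])*4
print("tips",g([[9.5,-2.3,14],[9.5,2.3,14],[-9.5,2.3,14],[9.5,-2.3,-20],[9.5,2.3,-20]]).round())
a=np.radians(84);u=np.array([np.cos(a),np.sin(a),0]);n=np.array([u[1],-u[0],0]);m=np.array([.56334,.17088,0])
b=[m+x*n+(y-.0633)*u+[0,0,z] for x in(-.014,.014) for y in(-.01,.01) for z in(.0205,.0685)]
print("block",((proj(c,b)-[220,190])*4).round())
```

```text
(250, 284) [(0.014, array([ -1.3, -37.6,  14. ])), (0, array([  4.2, -34.9,  -0. ])), (-0.02, array([ 12.1, -30.9, -20. ])), (-0.04, array([ 20., -27., -40.]))]
(401, 284) [(0.014, array([-1.3, 35.1, 14. ])), (0, array([ 4.2, 32.3,  0. ])), (-0.02, array([ 12.1,  28.4, -20. ])), (-0.04, array([ 20. ,  24.5, -40. ]))]
(213, 284) [(0.014, array([ -1.4, -55.6,  14. ])), (0, array([  4.2, -51.5,  -0. ])), (-0.02, array([ 12.1, -45.6, -20. ])), (-0.04, array([ 19.9, -39.7, -40. ]))]
(437, 284) [(0.014, array([-1.4, 52.5, 14. ])), (0, array([ 4.2, 48.5,  0. ])), (-0.02, array([ 12.1,  42.7, -20. ])), (-0.04, array([ 19.9,  36.9, -40. ]))]
tips [[418. 290.]
 [457. 290.]
 [456. 438.]
 [417. 400.]
 [464. 400.]]
block [[352. 192.]
 [333. 315.]
 [505. 192.]
 [528. 315.]
 [354. 392.]
 [336. 562.]
 [502. 392.]
 [523. 562.]]
```

The fingers closed past the block's 20 mm width, with their tips around it and only about 3 N on the pads. I'll test with a short slide and check whether the block follows.

Emit:
{"op": "send_rows", "data": {
  "newtons": 15,
  "steps": [
    {"dp": [0,4,0],"roll": 0,"jaw": 5},
    {"dp": [0,8,0],"roll": 0,"jaw": 5},
    {"dp": [0,14,0],"roll": 0,"jaw": 5},
    {"dp": [0,20,0],"roll": 0,"jaw": 5},
    {"dp": [0,20,0],"roll": 0,"jaw": 5}
  ]
}}

```text
time_s: 4.53
tcp_pos: [0.5605, 0.1291, 0.0565]
eef_rot: [179.9, 0.1, 174.1]
contact_force: [-0.1, 0.9, 6.8]
gripper_width: 0.0046
gripper_force: 3.3
```

Run:
```python
from h import *
import pickle
from plant import r
c=r.capture('wrist');pickle.dump(c,open('cap4.pkl','wb'))
s=r.get_state();print(s['tcp_pos'],s['eef_rot'],s['gripper_width'],s['gripper_force'],s['contact_force'],s['moment'])
cv2.imwrite('pics/c4.png',cv2.resize(c['image'][190:350,220:420],(800,640))[:600])
c3=pickle.load(open('cap3.pkl','rb'))
for k in(c3,c):
    im=k['image'].max(axis=2)
    for y in(250,262,276):print(y,''.join('#' if v<45 else '.' for v in im[y,280:400]))
```

```text
[0.56046551 0.12908204 0.05649147] [1.79928962e+02 1.26346852e-01 1.74103366e+02] 0.004791992185206637 3.185427300632 [-0.36091666  1.10724411  6.14735143] [ 0.46801593  0.17546957 -0.03252295]
250 ............................######################################......................................................
262 ..............######################################################....................................................
276 ........................#####################.....####################..................................................
250 ............................#####################################.......................................................
262 ####################################################################....................................................
276 ........................#####################....#####################..................................................
```

View pics/c4.png

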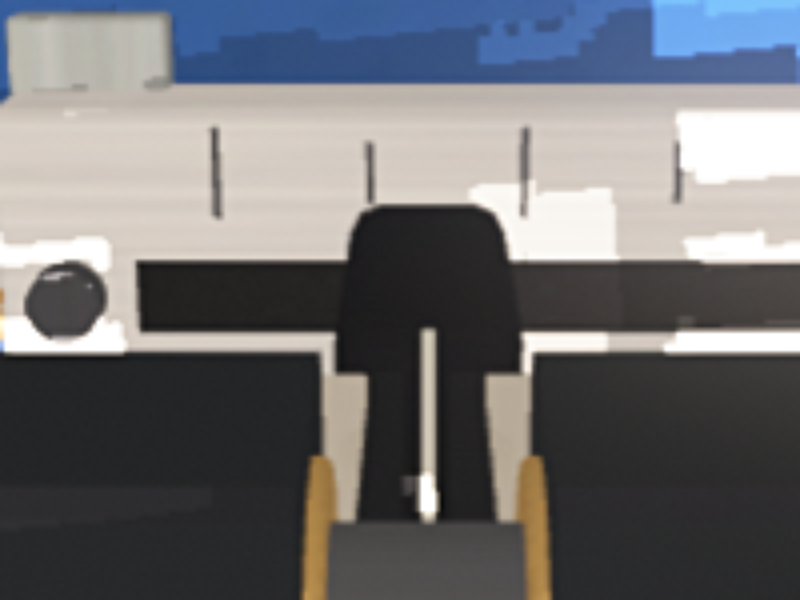

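The block follows the gripper: the white line stays at (428,330) in the crop while the ticks have shifted. Now I'll work out the rest of the slide.

Run:
```python
from h import *
import pickle
c=pickle.load(open('cap4.pkl','rb'))
a=np.radians(84);u=np.array([np.cos(a),np.sin(a),0]);n=np.array([u[1],-u[0],0]);m=np.array([.56334,.17088,0])
p=ray(c,(220+428.5/4-.5,190+332/4-.5),.0685);t=np.array([.56047,.12908,0.0565])
print("line",(p-m)@u,(p-m)@n,"tcp",(t-m)@u,(t-m)@n)
```

```text
line -0.04322667656613374 -0.01244048403108755 tcp -0.041871011915971985 0.0015150119248810421
```

Emit:
{"op": "send_rows", "data": {
  "newtons": 15,
  "steps": [
    {"dp": [0,10,0],"roll": 0,"jaw": 5},
    {"dp": [0,25,0],"roll": 0,"jaw": 5},
    {"dp": [0,40,0],"roll": 0,"jaw": 5},
    {"dp": [0,50.5,0],"roll": 0,"jaw": 5},
    {"dp": [0,50.5,0],"roll": 0,"jaw": 5}
  ]
}}

```text
time_s: 5.2
tcp_pos: [0.5657, 0.1799, 0.0565]
eef_rot: [179.9, 0.1, 174.1]
contact_force: [0.0, 1.5, 6.2]
gripper_width: 0.0046
gripper_force: 3.2
```

Emit:
{"op": "send_rows", "data": {
  "newtons": 15,
  "steps": [
    {"dp": [0,0,0],"roll": 0,"jaw": 5},
    {"dp": [0,0,0],"roll": 0,"jaw": 48},
    {"dp": [0,0,0],"roll": 0,"jaw": 48},
    {"dp": [0,0,0],"roll": 0,"jaw": 48},
    {"dp": [0,0,0],"roll": 0,"jaw": 48}
  ]
}}

```text
time_s: 5.82
tcp_pos: [0.5655, 0.1787, 0.0563]
eef_rot: [180.0, 0.1, 174.1]
contact_force: [0.6, -0.8, 5.8]
gripper_width: 0.0383
gripper_force: 3.1
```

Emit:
{"op": "send_rows", "data": {
  "steps": [
    {"dp": [0,0,-50],"roll": 0,"jaw": 48},
    {"dp": [0,0,-100],"roll": 0,"jaw": 48},
    {"dp": [0,0,-145],"roll": 0,"jaw": 48},
    {"dp": [0,0,-145],"roll": 0,"jaw": 48},
    {"dp": [0,0,-145],"roll": 0,"jaw": 48}
  ]
}}

```text
time_s: 6.45
tcp_pos: [0.5641, 0.1784, 0.1998]
eef_rot: [180.0, -0.0, 174.0]
contact_force: [0.9, -0.3, -1.6]
gripper_width: 0.0419
gripper_force: 0.0
```

Run:
```python
from h import *
import pickle
from plant import r
c=r.capture('wrist');pickle.dump(c,open('cap5.pkl','wb'))
s=r.get_state();print(s['tcp_pos'],s['gripper_width'])
a=np.radians(84);u=np.array([np.cos(a),np.sin(a),0]);n=np.array([u[1],-u[0],0]);m=np.array([.56334,.17088,0])
print(proj(c,[m+.0073*u+[0,0,.0685],m+.0073*u+.032*n+[0,0,.021]]))
cv2.imwrite('pics/c5.png',cv2.resize(c['image'][165:275,250:410],(0,0),fx=5,fy=5,interpolation=cv2.INTER_CUBIC))
```

```text
[0.56387401 0.17821694 0.19914256] 0.04221142150762349
[[327.57308498 224.98971555]
 [327.29065132 247.78116577]]
```

View pics/c5.png

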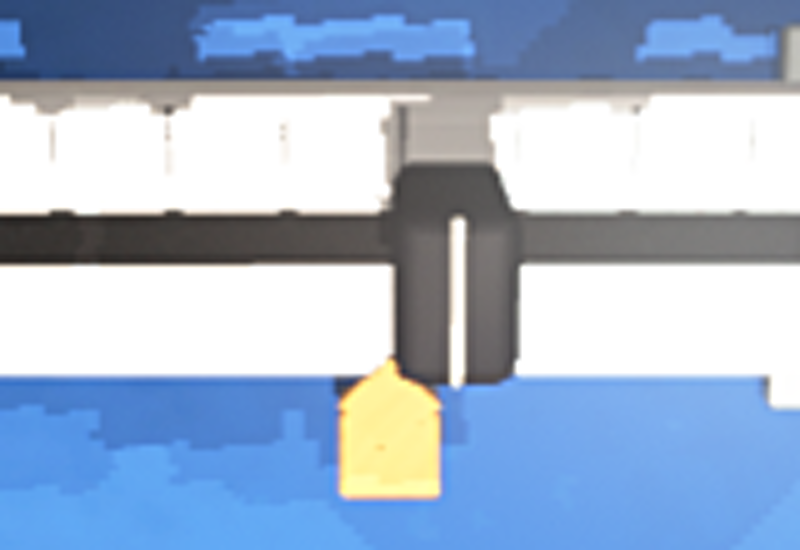

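Run:
```python
from h import *
import pickle
c=pickle.load(open('cap5.pkl','rb'))
f=lambda x,y,z:ray(c,(250+(x+.5)/5-.5,165+(y+.5)/5-.5),z)
a=np.radians(84);u=np.array([np.cos(a),np.sin(a),0]);n=np.array([u[1],-u[0],0]);m=np.array([.56334,.17088,0])
for nm,p in[("l1",f(457,217,.0685)),("l2",f(457,385,.0685)),("tip",f(390,362,.021)),("base",f(390,495,.021)),("track",f(400,375,.02))]:print(nm,((p-m)@u).round(4),((p-m)@n).round(4))
```

```text
l1 0.0173 -0.013
l2 0.0176 0.013
tip 0.0076 0.0221
base 0.0076 0.0468
track 0.0093 0.0248
```

The grip stands about 10 mm beyond the clip: line at crop (457,300), clip tip at (390,362). The evidence is a steady 6 N upward, fingers closing to 4.6 mm, and finger ends projecting at tool z of about -12 mm. So the tips really stand about 26 mm higher than the stated geometry implies, and they only dragged the block by its top. I'll regrasp deeper.

```bash
cat >> h.py <<'E'
a=np.radians(84);u=np.array([np.cos(a),np.sin(a),0]);n=np.array([u[1],-u[0],0]);m=np.array([.56334,.17088,0])
E
python3 - <<'E'
from h import *
from plant import r
s=r.get_state();print(s['tcp_pos'],s['eef_rot'],dp(s,m+.0174*u+[0,0,.03]))
E
```

```text
[0.56387401 0.17821694 0.19914256] [-1.79953662e+02 -9.42947253e-02  1.74043381e+02] [ -0.5  10.2 169.1]
```

Emit:
{"op": "send_rows", "data": {
  "newtons": 15,
  "steps": [
    {"dp": [0,10,40],"roll": 0,"jaw": 50},
    {"dp": [0,10,90],"roll": 0,"jaw": 50},
    {"dp": [0,10,125],"roll": 0,"jaw": 50},
    {"dp": [0,10,150],"roll": 0,"jaw": 50},
    {"dp": [0,10,168],"roll": 0,"jaw": 50}
  ]
}}

```text
time_s: 7.12
tcp_pos: [0.5641, 0.1874, 0.0292]
eef_rot: [-179.8, -0.2, 174.0]
contact_force: [0.1, 0.5, 0.3]
gripper_width: 0.0439
gripper_force: 0.0
```

Emit:
{"op": "send_rows", "data": {
  "newtons": 15,
  "steps": [
    {"dp": [0,0,0],"roll": 0,"jaw": 50},
    {"dp": [0,0,0],"roll": 0,"jaw": 15},
    {"dp": [0,0,0],"roll": 0,"jaw": 15},
    {"dp": [0,0,0],"roll": 0,"jaw": 15},
    {"dp": [0,0,0],"roll": 0,"jaw": 15}
  ]
}}

```text
time_s: 7.75
tcp_pos: [0.5661, 0.1888, 0.033]
eef_rot: [179.9, 0.1, 174.1]
contact_force: [-0.9, 0.5, 4.8]
gripper_width: 0.0202
gripper_force: 15.0
```

Run:
```python
from h import *
from plant import r
s=r.get_state();p=s['tcp_pos'];print(p,s['eef_rot'],s['gripper_width'],s['contact_force'],(p-m)@u,(p-m)@n)
```

```text
[0.56607688 0.18876939 0.03302853] [1.79949679e+02 5.86653562e-02 1.74062814e+02] 0.02023503441755031 [-0.93428777  0.47350257  4.79733979] 0.018077472083396395 0.0008519393563486436
```

Emit:
{"op": "send_rows", "data": {
  "steps": [
    {"dp": [0,-4,0],"roll": 0,"jaw": 15},
    {"dp": [0,-8,0],"roll": 0,"jaw": 15},
    {"dp": [0,-9.8,0],"roll": 0,"jaw": 15},
    {"dp": [0,-9.8,0],"roll": 0,"jaw": 15},
    {"dp": [0,-9.8,0],"roll": 0,"jaw": 15}
  ]
}}

```text
time_s: 8.38
tcp_pos: [0.565, 0.1786, 0.033]
eef_rot: [180.0, 0.0, 174.1]
contact_force: [-1.9, 0.3, 6.1]
gripper_width: 0.02
gripper_force: 15.0
```

Run:
```python
from h import *
from plant import r
import pickle
s=r.get_state();p=s['tcp_pos'];print(p,s['gripper_width'],s['contact_force'],(p-m)@u,(p-m)@n)
c=r.capture('wrist');pickle.dump(c,open('cap6.pkl','wb'))
e=[m+.0076*u-.0129*n+[0,0,.0685]];q=proj(c,e)[0];print("want line end at",q)
y=int(round(q[1]))
for yy in(y+1,y+4,y+7):
    row=c['image'][yy,int(q[0])-25:int(q[0])+26].max(axis=1);print(yy,int(q[0])-25,row.tolist())
```

```text
[0.56500869 0.17864494 0.03299043] 0.019968726777321498 [-1.86792585  0.34008157  6.08161638] 0.007896831475136538 0.0008478899209529643
want line end at [329.7076684  295.61455321]
297 304 [30, 31, 32, 32, 32, 32, 32, 32, 32, 33, 32, 33, 34, 34, 33, 33, 34, 33, 30, 34, 109, 195, 224, 208, 140, 42, 32, 35, 37, 36, 37, 36, 36, 37, 38, 37, 38, 39, 39, 39, 40, 39, 39, 39, 39, 39, 39, 41, 38, 43, 46]
300 304 [31, 32, 32, 31, 31, 32, 31, 34, 32, 32, 33, 33, 32, 33, 32, 33, 34, 32, 28, 32, 111, 198, 223, 209, 145, 40, 29, 35, 35, 37, 36, 37, 36, 37, 38, 37, 37, 38, 39, 39, 39, 38, 39, 39, 40, 38, 38, 39, 39, 42, 46]
303 304 [32, 31, 32, 33, 34, 32, 33, 34, 32, 32, 33, 34, 34, 35, 35, 35, 33, 34, 29, 33, 112, 197, 223, 209, 145, 40, 29, 35, 36, 35, 36, 36, 37, 36, 37, 37, 37, 38, 38, 37, 38, 40, 38, 39, 39, 39, 39, 39, 39, 42, 45]
```

Emit:
{"op": "send_rows", "data": {
  "steps": [
    {"dp": [0,0,0],"roll": 0,"jaw": 50},
    {"dp": [0,0,0],"roll": 0,"jaw": 50},
    {"dp": [0,0,0],"roll": 0,"jaw": 50},
    {"dp": [0,0,-50],"roll": 0,"jaw": 50},
    {"dp": [0,0,-100],"roll": 0,"jaw": 50}
  ]
}}

```text
time_s: 9.05
tcp_pos: [0.5642, 0.1783, 0.1328]
eef_rot: [-179.9, -0.1, 174.1]
contact_force: [0.9, 0.8, 0.3]
gripper_width: 0.0438
gripper_force: 0.0
```

Emit:
{"op": "send_rows", "data": {
  "steps": [
    {"dp": [0,0,-45],"roll": 0,"jaw": 50},
    {"dp": [0,0,-70],"roll": 0,"jaw": 50},
    {"dp": [0,0,-70],"roll": 0,"jaw": 50},
    {"dp": [0,0,-70],"roll": 0,"jaw": 50}
  ]
}}

```text
time_s: 9.55
tcp_pos: [0.5642, 0.1785, 0.2015]
eef_rot: [-180.0, -0.1, 174.0]
contact_force: [0.7, -0.3, -0.5]
gripper_width: 0.0438
gripper_force: 0.0
```

```bash
cat > line.py <<'E'
from h import *
def check(c):
    im=c['image'];hsv=cv2.cvtColor(im,cv2.COLOR_BGR2HSV)
    q=proj(c,[m+.0076*u+.04*n+[0,0,.021],m+.0076*u+[0,0,.0685]]).round().astype(int)
    x,y=q[0];w=slice(y-20,y+20),slice(x-25,x+25)
    k=cv2.inRange(hsv[w],(12,90,120),(32,255,255));ys,xs=np.nonzero(k);p=ray(c,(xs.mean()+x-25,ys.mean()+y-20),.021)
    print("clip n",len(xs),((p-m)@u).round(5),((p-m)@n).round(4))
    X,Y=q[1]
    for yy in(Y-5,Y,Y+5,Y+10):
        row=im[yy,X-40:X+40].max(axis=1).astype(float)
        best=None
        for i in range(12,68):  # narrow bright line between dark flanks
            fl=max(row[i-6:i-3].max(),row[i+4:i+7].max());s=row[i]-fl
            if best is None or s>best[0]:best=(s,i)
        i=best[1];wt=np.clip(row[i-3:i+4]-row[i-4],0,None);cx=X-40+i-3+(wt*np.arange(7)).sum()/wt.sum()
        p=ray(c,(cx,yy),.0685);print("line",best[0],((p-m)@u).round(5),((p-m)@n).round(4))
E
python3 - <<'E'
from line import *
from plant import r
import pickle
check(pickle.load(open('cap5.pkl','rb')))
c=r.capture('wrist');pickle.dump(c,open('cap7.pkl','wb'));check(c)
s=r.get_state();print(s['tcp_pos'],s['contact_force'])
E
```

```text
clip n 395 0.00725 0.0343
line 137.0 0.01749 -0.0039
line 140.0 0.01752 0.0
line 146.0 0.01747 0.0039
line 150.0 0.01751 0.0078
clip n 377 0.0072 0.0354
line 142.0 0.00651 -0.0042
line 145.0 0.0065 -0.0004
line 151.0 0.0065 0.0035
line 156.0 0.0065 0.0075
[0.56404857 0.17839103 0.20112554] [ 1.2024391   0.74641522 -0.31203836]
```

The grip is 0.7–1 mm short of the clip. A quick regrasp 1 mm further will trim that.

Emit:
{"op": "send_rows", "data": {
  "newtons": 15,
  "steps": [
    {"dp": [0,1,45],"roll": 0,"jaw": 50},
    {"dp": [0,1,95],"roll": 0,"jaw": 50},
    {"dp": [0,1,140],"roll": 0,"jaw": 50},
    {"dp": [0,1,168],"roll": 0,"jaw": 50},
    {"dp": [0,1,168],"roll": 0,"jaw": 15}
  ]
}}

```text
time_s: 10.22
tcp_pos: [0.5626, 0.1782, 0.031]
eef_rot: [-179.7, -0.3, 174.0]
contact_force: [0.1, 0.2, 0.6]
gripper_width: 0.0385
gripper_force: 0.0
```

Emit:
{"op": "send_rows", "data": {
  "steps": [
    {"dp": [0,0,0],"roll": 0,"jaw": 15},
    {"dp": [0,0,0],"roll": 0,"jaw": 15},
    {"dp": [0,0,0],"roll": 0,"jaw": 15},
    {"dp": [0,0,0],"roll": 0,"jaw": 15}
  ]
}}

```text
time_s: 10.72
tcp_pos: [0.5656, 0.1801, 0.0356]
eef_rot: [179.9, 0.1, 174.1]
contact_force: [-1.1, -0.2, 6.7]
gripper_width: 0.0197
gripper_force: 15.0
```

Emit:
{"op": "send_rows", "data": {
  "steps": [
    {"dp": [0,0,0],"roll": 0,"jaw": 50},
    {"dp": [0,0,0],"roll": 0,"jaw": 50},
    {"dp": [0,0,0],"roll": 0,"jaw": 50},
    {"dp": [0,0,-50],"roll": 0,"jaw": 50},
    {"dp": [0,0,-100],"roll": 0,"jaw": 50}
  ]
}}

```text
time_s: 11.35
tcp_pos: [0.5643, 0.1794, 0.1348]
eef_rot: [-179.9, -0.1, 174.1]
contact_force: [0.4, 1.0, 0.4]
gripper_width: 0.0439
gripper_force: 0.0
```

Emit:
{"op": "send_rows", "data": {
  "steps": [
    {"dp": [0,0,-45],"roll": 0,"jaw": 50},
    {"dp": [0,0,-70],"roll": 0,"jaw": 50},
    {"dp": [0,0,-70],"roll": 0,"jaw": 50},
    {"dp": [0,0,-70],"roll": 0,"jaw": 50}
  ]
}}

```text
time_s: 11.85
tcp_pos: [0.5643, 0.1795, 0.2035]
eef_rot: [-180.0, -0.1, 174.0]
contact_force: [-0.0, 0.6, -0.7]
gripper_width: 0.044
gripper_force: 0.0
```

Run:
```python
from line import *
from plant import r
import pickle
c=r.capture('wrist');pickle.dump(c,open('cap8.pkl','wb'));check(c)
s=r.get_state();print(s['tcp_pos'],s['contact_force'])
t=pickle.load(open('cap0.pkl','rb'))['top']
hub=np.array([.5927,-.1691]);ha=np.array([.5722,-.2135]);ha=hub+(ha-hub)/np.linalg.norm(ha-hub)*.05
print(ha,"angle",np.degrees(np.arctan2(*(ha-hub)[::-1])),"viewpoint",dp(s,[ha[0],ha[1],.24]))
```

```text
clip n 371 0.00729 0.0353
line 140.0 0.00795 -0.0038
line 146.0 0.00795 0.0001
line 151.0 0.00794 0.004
line 156.0 0.00795 0.008
[0.56413139 0.17943787 0.2030886 ] [-0.506451   -0.95281685  0.10482315]
[ 0.57174061 -0.21449498] angle -114.78332334219996 viewpoint [ -48.4 -391.1  -36.6]
```

The slide is level with the clip within about 0.5 mm. Now to the crank handle.

Emit:
{"op": "send_rows", "data": {
  "steps": [
    {"dp": [-48,-391,-5],"roll": 0,"jaw": 60},
    {"dp": [-48,-391,-5],"roll": 0,"jaw": 60},
    {"dp": [-48,-391,-5],"roll": 0,"jaw": 60},
    {"dp": [-48,-391,-5],"roll": 0,"jaw": 60},
    {"dp": [-48,-391,-5],"roll": 0,"jaw": 60}
  ]
}}

```text
time_s: 12.52
tcp_pos: [0.5698, -0.1346, 0.2071]
eef_rot: [-180.0, -0.1, 174.1]
contact_force: [1.1, 0.0, 0.6]
gripper_width: 0.0527
gripper_force: 0.0
```

Run:
```python
from h import *
from plant import r
s=r.get_state();print(s['tcp_pos'],s['eef_rot'],dp(s,[.5717,-.2145,.21]))
```

```text
[ 0.56978452 -0.13464376  0.20708282] [-1.79982756e+02 -1.07016911e-01  1.74069783e+02] [-10.2 -79.2  -2.9]
```

Emit:
{"op": "send_rows", "data": {
  "steps": [
    {"dp": [-10,-50,-3],"roll": 0,"jaw": 60},
    {"dp": [-10,-79,-3],"roll": 0,"jaw": 60},
    {"dp": [-10,-79,-3],"roll": 0,"jaw": 60},
    {"dp": [-10,-79,-3],"roll": 0,"jaw": 60}
  ]
}}

```text
time_s: 13.02
tcp_pos: [0.5719, -0.212, 0.2102]
eef_rot: [180.0, -0.1, 174.0]
contact_force: [-0.1, -0.4, 0.4]
gripper_width: 0.0526
gripper_force: 0.0
```

Run:
```python
from h import *
from plant import r
import pickle
c=r.capture('wrist');pickle.dump(c,open('cap9.pkl','wb'))
s=r.get_state();print(s['tcp_pos'],s['eef_rot'],dp(s,[.5717,-.2145,.21]))
q=proj(c,[[.5717,-.2145,.157],[.5927,-.1691,.103]]);print(q)
cv2.imwrite('pics/c9.png',cv2.resize(c['image'][120:320,200:460],(780,600),interpolation=cv2.INTER_CUBIC))
```

```text
[ 0.57206655 -0.21163741  0.21051803] [ 1.79993206e+02 -7.01238297e-02  1.74079965e+02] [ 0.1 -2.9  0.5]
[[324.36593775 256.6765327 ]
 [391.32917638 255.18192865]]
```

View pics/c9.png

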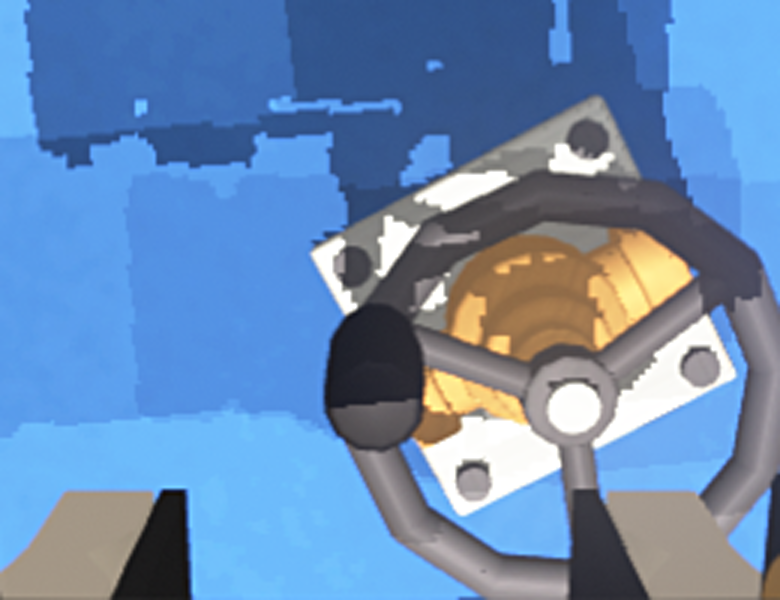

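The hub is at image (391.5,255) and the handle top at about (325,257), both as predicted. Descending on the handle.

Emit:
{"op": "send_rows", "data": {
  "newtons": 25,
  "steps": [
    {"dp": [0,-2.5,40],"roll": 0,"jaw": 60},
    {"dp": [0,-2.5,80],"roll": 0,"jaw": 60},
    {"dp": [0,-2.5,107],"roll": 0,"jaw": 60},
    {"dp": [0,-2.5,107],"roll": 0,"jaw": 60},
    {"dp": [0,-2.5,107],"roll": 0,"jaw": 15}
  ]
}}

```text
time_s: 13.7
tcp_pos: [0.573, -0.2143, 0.1055]
eef_rot: [-180.0, 0.1, 174.1]
contact_force: [-1.0, -0.2, 0.7]
gripper_width: 0.0477
gripper_force: 0.0
```

Emit:
{"op": "send_rows", "data": {
  "steps": [
    {"dp": [0,0,0],"roll": 0,"jaw": 15},
    {"dp": [0,0,0],"roll": 0,"jaw": 15},
    {"dp": [0,0,0],"roll": 0,"jaw": 15},
    {"dp": [0,0,0],"roll": 0,"jaw": 15}
  ]
}}

```text
time_s: 14.2
tcp_pos: [0.573, -0.2141, 0.1051]
eef_rot: [179.9, 0.1, 174.1]
contact_force: [1.0, 4.7, 2.9]
gripper_width: 0.0203
gripper_force: 25.0
```

```bash
cat > circ.py <<'E'
from h import *
from plant import r
import sys
HUB=np.array([.5927,-.1691])
def show(steps=()):
    "steps: degrees (ccw +) from the present handle angle; prints tool-axis dp rows"
    s=r.get_state();p=s['tcp_pos'];v=p[:2]-HUB;A=np.arctan2(v[1],v[0])
    print("tcp",p.round(4),"ang %.1f rad %.1f mm"%(np.degrees(A),np.hypot(*v)*1000),"w",round(s['gripper_width'],4),"F",s['contact_force'].round(1),"t",s['time_s'])
    for d in steps:
        b=A+np.radians(d);print(d,dp(s,[HUB[0]+.05*np.cos(b),HUB[1]+.05*np.sin(b),p[2]]))
if __name__=="__main__":show([float(x) for x in sys.argv[1:]])
E
python3 circ.py -30 -60 -90 -120 -150
```

```text
tcp [ 0.573  -0.2141  0.1051] ang -113.7 rad 49.1 mm w 0.0203 F [1.  4.7 2.9] t 14.2
-30.0 [22.  13.2 -0. ]
-60.0 [33.9 36.2 -0. ]
-90.0 [32.6 62.  -0. ]
-120.0 [18.6 83.8  0. ]
-150.0 [-4.4 95.7  0.1]
```

Run:
```python
import numpy as np
P=lambda a:50*np.array([np.cos(np.radians(a)),np.sin(np.radians(a))])
print("first",[(P(a)-P(-71.4)).round(1).tolist() for a in(-66,-60,-54,-47,-40)])
for s in range(-40,320,40):print(s,[(P(s+8*k)-P(s)).round(1).tolist() for k in range(1,6)])
```

```text
first [[4.4, 1.7], [9.1, 4.1], [13.4, 6.9], [18.2, 10.8], [22.4, 15.2]]
-40 [[4.1, 5.6], [7.4, 11.8], [9.8, 18.4], [11.2, 25.2], [11.7, 32.1]]
0 [[-0.5, 7.0], [-1.9, 13.8], [-4.3, 20.3], [-7.6, 26.5], [-11.7, 32.1]]
40 [[-4.8, 5.0], [-10.3, 9.3], [-16.4, 12.8], [-22.9, 15.4], [-29.6, 17.1]]
80 [[-6.9, 0.7], [-13.9, 0.5], [-20.8, -0.7], [-27.4, -2.9], [-33.7, -5.9]]
120 [[-5.8, -3.9], [-11.0, -8.6], [-15.5, -13.9], [-19.1, -19.8], [-22.0, -26.2]]
160 [[-1.9, -6.7], [-2.9, -13.6], [-2.9, -20.6], [-1.9, -27.5], [-0.0, -34.2]]
200 [[2.8, -6.4], [6.5, -12.3], [11.0, -17.6], [16.2, -22.3], [22.0, -26.2]]
240 [[6.3, -3.1], [12.9, -5.2], [19.8, -6.4], [26.7, -6.7], [33.7, -5.9]]
280 [[6.8, 1.7], [13.2, 4.3], [19.3, 7.8], [24.8, 12.1], [29.6, 17.1]]
```

Emit:
{"op": "send_rows", "data": {
  "newtons": 10,
  "steps": [
    {"dp": [0,0,0],"roll": 0,"jaw": 10},
    {"dp": [4.4,1.7,0],"roll": 0,"jaw": 10},
    {"dp": [9,4.1,0],"roll": 0,"jaw": 10}
  ]
}}

```text
time_s: 14.58
tcp_pos: [0.5648, -0.2097, 0.1051]
eef_rot: [180.0, 0.2, 174.1]
contact_force: [5.1, 2.2, 3.3]
gripper_width: 0.0209
gripper_force: 10.0
```

```bash
python3 circ.py
```

```text
tcp [ 0.5648 -0.2097  0.1051] ang -124.5 rad 49.3 mm w 0.0209 F [5.1 2.2 3.3] t 14.575
```

Emit:
{"op": "send_rows", "data": {
  "newtons": 10,
  "steps": [
    {"dp": [4.4,2.8,0],"roll": 0,"jaw": 10},
    {"dp": [9.2,6.7,0],"roll": 0,"jaw": 10},
    {"dp": [13.4,11.1,0],"roll": 0,"jaw": 10}
  ]
}}

```text
time_s: 14.95
tcp_pos: [0.5521, -0.1974, 0.105]
eef_rot: [-180.0, 0.1, 174.1]
contact_force: [5.6, 0.4, 4.4]
gripper_width: 0.0208
gripper_force: 10.0
```

```bash
python3 circ.py
```

```text
tcp [ 0.5521 -0.1974  0.105 ] ang -145.1 rad 49.5 mm w 0.0208 F [5.6 0.4 4.4] t 14.95
```

Emit:
{"op": "send_rows", "data": {
  "steps": [
    {"dp": [4.1,5.6,0],"roll": 0,"jaw": 10},
    {"dp": [7.4,11.8,0],"roll": 0,"jaw": 10},
    {"dp": [9.8,18.4,0],"roll": 0,"jaw": 10},
    {"dp": [11.2,25.2,0],"roll": 0,"jaw": 10},
    {"dp": [11.7,32.1,0],"roll": 0,"jaw": 10}
  ]
}}

```text
time_s: 15.58
tcp_pos: [0.5426, -0.1647, 0.105]
eef_rot: [-179.9, 0.0, 174.1]
contact_force: [2.3, -2.9, 6.8]
gripper_width: 0.0205
gripper_force: 10.0
```

```bash
python3 circ.py
```

```text
tcp [ 0.5426 -0.1647  0.105 ] ang 175.0 rad 50.3 mm w 0.0205 F [ 2.3 -2.9  6.8] t 15.575
```

Emit:
{"op": "send_rows", "data": {
  "steps": [
    {"dp": [-0.5,7,0],"roll": 0,"jaw": 10},
    {"dp": [-1.9,13.8,0],"roll": 0,"jaw": 10},
    {"dp": [-4.3,20.3,0],"roll": 0,"jaw": 10},
    {"dp": [-7.6,26.5,0],"roll": 0,"jaw": 10},
    {"dp": [-11.7,32.1,0],"roll": 0,"jaw": 10}
  ]
}}

```text
time_s: 16.2
tcp_pos: [0.5559, -0.134, 0.1049]
eef_rot: [-179.9, -0.2, 174.0]
contact_force: [-4.7, -0.9, 13.1]
gripper_width: 0.0207
gripper_force: 10.0
```

```bash
python3 circ.py
```

```text
tcp [ 0.5559 -0.134   0.1049] ang 136.3 rad 50.8 mm w 0.0207 F [-4.7 -0.9 13.1] t 16.2
```

Emit:
{"op": "send_rows", "data": {
  "steps": [
    {"dp": [-4.8,5,-1],"roll": 0,"jaw": 10},
    {"dp": [-10.3,9.3,-2],"roll": 0,"jaw": 10},
    {"dp": [-16.4,12.8,-2],"roll": 0,"jaw": 10},
    {"dp": [-22.9,15.4,-2],"roll": 0,"jaw": 10},
    {"dp": [-29.6,17.1,-2],"roll": 0,"jaw": 10}
  ]
}}

```text
time_s: 16.82
tcp_pos: [0.5877, -0.1183, 0.1051]
eef_rot: [179.9, -0.2, 174.0]
contact_force: [-2.6, 5.2, 1.3]
gripper_width: 0.0206
gripper_force: 10.0
```

```bash
python3 circ.py
```

```text
tcp [ 0.5877 -0.1183  0.1051] ang 95.6 rad 51.0 mm w 0.0206 F [-2.6  5.2  1.3] t 16.825
```

Emit:
{"op": "send_rows", "data": {
  "steps": [
    {"dp": [-6.9,1.2,0],"roll": 0,"jaw": 10},
    {"dp": [-13.9,1.3,0],"roll": 0,"jaw": 10},
    {"dp": [-20.8,0.3,0],"roll": 0,"jaw": 10},
    {"dp": [-27.4,-1.9,0],"roll": 0,"jaw": 10},
    {"dp": [-33.7,-4.9,0],"roll": 0,"jaw": 10}
  ]
}}

```text
time_s: 17.45
tcp_pos: [0.6222, -0.1279, 0.1052]
eef_rot: [180.0, -0.1, 174.0]
contact_force: [-0.7, 3.3, -8.8]
gripper_width: 0.0207
gripper_force: 10.0
```

```bash
sed -i 's/-.1691\])/-.1683])/' circ.py; python3 circ.py
```

```text
tcp [ 0.6222 -0.1279  0.1052] ang 53.9 rad 50.0 mm w 0.0207 F [-0.7  3.3 -8.8] t 17.45
```

Emit:
{"op": "send_rows", "data": {
  "steps": [
    {"dp": [-5.8,-3.9,1],"roll": 0,"jaw": 10},
    {"dp": [-11,-8.6,1],"roll": 0,"jaw": 10},
    {"dp": [-15.5,-13.9,1],"roll": 0,"jaw": 10},
    {"dp": [-19.1,-19.8,1],"roll": 0,"jaw": 10},
    {"dp": [-22,-26.2,1],"roll": 0,"jaw": 10}
  ]
}}

```text
time_s: 18.08
tcp_pos: [0.6429, -0.1537, 0.1052]
eef_rot: [179.8, 0.1, 174.1]
contact_force: [1.2, 20.4, -4.3]
gripper_width: 0.029
gripper_force: 10.0
```

```bash
python3 circ.py
```

```text
tcp [ 0.6429 -0.1537  0.1052] ang 16.2 rad 52.2 mm w 0.029 F [ 1.2 20.4 -4.3] t 18.075
```

The resistance is twice the grip force and the jaws were pushed open, so the handle is on its stop at about 22°. I'll recentre the grip on it with little force.

Emit:
{"op": "send_rows", "data": {
  "steps": [
    {"dp": [2.4,5,0],"roll": 0,"jaw": 10},
    {"dp": [2.4,5,0],"roll": 0,"jaw": 10},
    {"dp": [2.4,5,0],"roll": 0,"jaw": 10}
  ]
}}

```text
time_s: 18.45
tcp_pos: [0.6418, -0.1493, 0.1053]
eef_rot: [179.9, 0.2, 174.1]
contact_force: [5.4, 10.9, -9.1]
gripper_width: 0.0205
gripper_force: 10.0
```

```bash
python3 circ.py
```

```text
tcp [ 0.6418 -0.1493  0.1053] ang 21.1 rad 52.6 mm w 0.0205 F [ 5.4 10.9 -9.1] t 18.45
```

Run:
```python
import numpy as np
P=lambda a:50*np.array([np.cos(np.radians(a)),np.sin(np.radians(a))])
for s in (153,33,-87):print(s,[(P(s-24*k)-P(s)).round(1).tolist() for k in range(1,6)])
```

```text
153 [[13.1, 16.2], [31.6, 25.6], [52.4, 26.7], [71.8, 19.2], [86.5, 4.5]]
33 [[7.5, -19.4], [6.4, -40.2], [-3.1, -58.7], [-19.2, -71.8], [-39.3, -77.2]]
-87 [[-20.5, 3.3], [-38.0, 14.6], [-49.3, 32.0], [-52.5, 52.5], [-47.2, 72.6]]
```

Emit:
{"op": "send_rows", "data": {
  "newtons": 25,
  "steps": [
    {"dp": [13.1,16.2,0.5],"roll": 0,"jaw": 10},
    {"dp": [31.6,25.6,1],"roll": 0,"jaw": 10},
    {"dp": [52.4,26.7,1],"roll": 0,"jaw": 10},
    {"dp": [71.8,19.2,1],"roll": 0,"jaw": 10},
    {"dp": [86.5,4.5,1],"roll": 0,"jaw": 10}
  ]
}}

```text
time_s: 19.08
tcp_pos: [0.5557, -0.1381, 0.1053]
eef_rot: [-180.0, 0.3, 174.1]
contact_force: [14.7, -8.7, -16.4]
gripper_width: 0.0204
gripper_force: 25.0
```

```bash
python3 circ.py
```

```text
tcp [ 0.5557 -0.1381  0.1053] ang 140.8 rad 47.8 mm w 0.0204 F [ 14.7  -8.7 -16.4] t 19.075
```

Emit:
{"op": "send_rows", "data": {
  "steps": [
    {"dp": [6,-19.4,1.5],"roll": 0,"jaw": 10},
    {"dp": [4.4,-40.2,2],"roll": 0,"jaw": 10},
    {"dp": [-5.1,-58.7,2],"roll": 0,"jaw": 10},
    {"dp": [-21.2,-71.8,2],"roll": 0,"jaw": 10},
    {"dp": [-41.3,-77.2,2],"roll": 0,"jaw": 10}
  ]
}}

```text
time_s: 19.7
tcp_pos: [0.5896, -0.2185, 0.1049]
eef_rot: [179.9, 0.3, 174.0]
contact_force: [0.4, 30.6, 14.0]
gripper_width: 0.0205
gripper_force: 25.0
```

```bash
python3 circ.py
```

```text
tcp [ 0.5896 -0.2185  0.1049] ang -93.5 rad 50.3 mm w 0.0205 F [ 0.4 30.6 14. ] t 19.7
```

Emit:
{"op": "send_rows", "data": {
  "steps": [
    {"dp": [-20.5,5.3,-1],"roll": 0,"jaw": 10},
    {"dp": [-38,16.6,-1],"roll": 0,"jaw": 10},
    {"dp": [-49.3,34,-1],"roll": 0,"jaw": 10},
    {"dp": [-52.5,54.5,-1],"roll": 0,"jaw": 10},
    {"dp": [-47.2,74.6,-1],"roll": 0,"jaw": 10}
  ]
}}

```text
time_s: 20.32
tcp_pos: [0.6428, -0.1509, 0.1049]
eef_rot: [-179.9, 0.1, 174.1]
contact_force: [-6.5, -6.8, 10.2]
gripper_width: 0.0203
gripper_force: 25.0
```

```bash
python3 circ.py
```

```text
tcp [ 0.6428 -0.1509  0.1049] ang 19.1 rad 53.0 mm w 0.0203 F [-6.5 -6.8 10.2] t 20.325
```

Emit:
{"op": "send_rows", "data": {
  "steps": [
    {"dp": [13.1,16.2,-0.7],"roll": 0,"jaw": 10},
    {"dp": [31.6,25.6,-0.7],"roll": 0,"jaw": 10},
    {"dp": [52.4,26.7,-0.7],"roll": 0,"jaw": 10},
    {"dp": [71.8,19.2,-0.7],"roll": 0,"jaw": 10},
    {"dp": [86.5,4.5,-0.7],"roll": 0,"jaw": 10}
  ]
}}

```text
time_s: 20.95
tcp_pos: [0.5575, -0.136, 0.1052]
eef_rot: [180.0, 0.3, 174.1]
contact_force: [11.7, -7.1, -5.8]
gripper_width: 0.0203
gripper_force: 25.0
```

```bash
python3 circ.py
```

```text
tcp [ 0.5575 -0.136   0.1052] ang 137.5 rad 47.8 mm w 0.0203 F [11.7 -7.1 -5.8] t 20.95
```

Emit:
{"op": "send_rows", "data": {
  "steps": [
    {"dp": [6.8,-19.4,0.5],"roll": 0,"jaw": 10},
    {"dp": [5.4,-40.2,0.5],"roll": 0,"jaw": 10},
    {"dp": [-4.1,-58.2,0.5],"roll": 0,"jaw": 10},
    {"dp": [-20.2,-71,0.5],"roll": 0,"jaw": 10},
    {"dp": [-40.3,-76.2,0.5],"roll": 0,"jaw": 10}
  ]
}}

```text
time_s: 21.58
tcp_pos: [0.5872, -0.2179, 0.1049]
eef_rot: [-179.9, -0.1, 174.0]
contact_force: [-3.3, 8.9, 12.3]
gripper_width: 0.0202
gripper_force: 25.0
```

```bash
python3 circ.py
```

```text
tcp [ 0.5872 -0.2179  0.1049] ang -96.3 rad 49.9 mm w 0.0202 F [-3.3  8.9 12.3] t 21.575
```

Emit:
{"op": "send_rows", "data": {
  "steps": [
    {"dp": [-20.5,4,-0.8],"roll": 0,"jaw": 10},
    {"dp": [-38,15.6,-0.8],"roll": 0,"jaw": 10},
    {"dp": [-49.3,33,-0.8],"roll": 0,"jaw": 10},
    {"dp": [-52.5,53.5,-0.8],"roll": 0,"jaw": 10},
    {"dp": [-47.2,72.6,-0.8],"roll": 0,"jaw": 10}
  ]
}}

```text
time_s: 22.2
tcp_pos: [0.6422, -0.1496, 0.105]
eef_rot: [-179.9, -0.1, 174.0]
contact_force: [-7.5, -7.0, 10.1]
gripper_width: 0.0203
gripper_force: 25.0
```

Emit:
{"op": "send_rows", "data": {
  "steps": [
    {"dp": [0,0,0],"roll": 0,"jaw": 10},
    {"dp": [0,0,0],"roll": 0,"jaw": 10},
    {"dp": [0,0,0],"roll": 0,"jaw": 10}
  ]
}}

```text
time_s: 22.58
tcp_pos: [0.6417, -0.1487, 0.105]
eef_rot: [-180.0, -0.1, 174.1]
contact_force: [-2.9, 2.1, 7.4]
gripper_width: 0.0202
gripper_force: 25.0
```

```bash
python3 circ.py
```

```text
tcp [ 0.6417 -0.1487  0.105 ] ang 21.8 rad 52.8 mm w 0.0202 F [-2.9  2.1  7.4] t 22.575
```

Emit:
{"op": "send_rows", "data": {
  "steps": [
    {"dp": [0,-0.3,-0.4],"roll": 0,"jaw": 10},
    {"dp": [0,-0.3,-0.4],"roll": 0,"jaw": 10},
    {"dp": [0,-0.3,-0.4],"roll": 0,"jaw": 10},
    {"dp": [0,-0.3,-0.4],"roll": 0,"jaw": 10}
  ]
}}

```text
time_s: 23.08
tcp_pos: [0.6418, -0.1491, 0.105]
eef_rot: [-180.0, -0.1, 174.1]
contact_force: [-4.1, 1.4, 6.1]
gripper_width: 0.0203
gripper_force: 25.0
```

```bash
python3 circ.py
python3 - <<'E'
from h import *
from plant import r
import pickle
d=pickle.load(open('cap0.pkl','rb'));t=r.capture('top')
D=cv2.absdiff(cv2.GaussianBlur(t['image'],(5,5),0),cv2.GaussianBlur(d['top']['image'],(5,5),0)).max(axis=2)
for nm,(x0,x1,y0,y1) in dict(tin=(130,178,212,258),bottle=(508,560,208,246),hammer=(262,380,125,170)).items():print(nm,(D[y0:y1,x0:x1]>50).sum())
im=t['image'];X,Y=proj(t,[m+.0078*u+[0,0,.0685]])[0].round().astype(int)
print(X,Y,[im[Y+k,X-12:X+13].max(axis=1).tolist() for k in(0,2)])
k=im[Y-3:Y+4,X-12:X+13].max(axis=2)<75;ys,xs=np.nonzero(k);print(r.get_state()['tcp_pos'])
E
```

```text
tcp [ 0.6418 -0.1491  0.105 ] ang 21.4 rad 52.8 mm w 0.0203 F [-4.1  1.4  6.1] t 23.075
tin 0
bottle 0
hammer 12
262 250 [[35, 31, 30, 36, 43, 44, 45, 41, 39, 65, 70, 157, 181, 74, 85, 62, 11, 18, 40, 73, 93, 107, 131, 149, 176], [245, 240, 239, 235, 235, 237, 244, 223, 72, 71, 67, 140, 169, 73, 75, 53, 9, 0, 10, 26, 33, 34, 33, 48, 45]]
[ 0.641865   -0.14906761  0.1050186 ]
```

The slide line is where it was left, the bystanders are unmoved, and the handle is back at its stop pose after two full turns. Handing in.

```bash
python3 -c "
from plant import r
print(r.close_job())"
```

```text
the job is handed in; nothing more can be done
None
```

The job is handed in at about 23 s: the throttle grip is level with the clip to within about 1 mm, and the valve was screwed shut to its stop and backed off two full turns (within about 1° by the arm's reading), with the crank handle still held and the bottle, tin and hammer unmoved.

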